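# Stand the slumped textbook back up and close the row with its bookend

## Robot

A 6-joint arm with a two-finger parallel gripper is mounted at the origin on the work surface. World frame = base frame: x ahead of the robot, y to its left, z up, the work surface at z = 0. Lengths are in m, angles in rad, forces in N, time in s.
With the tool pointing down it reaches from about 0.4 to 0.825 m from the base axis. Payload 7 kg.
Tool frame: the origin (TCP) lies between the finger pads; the fingertips stand 8 mm ahead of it and the grasp point (between the pads) lies 11 mm behind it (arm.finger_overhang is the distance from the TCP to the fingertips, in m); z points along the fingers, y is the line along which they close (so a half turn about z gives the same grasp; the last joint's range is limited). The gripper opens to 88 mm and grips with 3 to 60 N. Pads are 19 mm wide; open, the fingers measure 130 mm over their backs; the gripper's body (78 mm by 193 mm) begins 47 mm behind the grasp point.
Start: joints at [1.575, 0.359, 0.012, 0, -1.224, -0.288], TCP at [0.189, 0.648, 0.235] pointing down, gripper open.
Joint ranges: [-3.07, 3.07], [-1.43, 2.12], [-1.02, 1.25], [-3.03, 1.67], [-3.05, -0], [-3.03, 3.03]. Speed limits (rad/s): [2.39, 2.39, 3.01, 3.14, 3.14, 3.14].

## Interface

Orientations are given as [roll, pitch, yaw] about the fixed x, y, z axes, in that order (R = Rz(yaw) Ry(pitch) Rx(roll)).
In Python, from station import arm gives the robot as it stands.
- The arm moves only by the tool move_arm, never from a script. Its argument "rows" is text: rows parted by semicolons, each of 7 numbers parted by spaces: the turn, a rotation vector about the tool's x, y, z in degrees, then the shift along the tool's x, y, z in m, then the finger opening in m, from 0 to 0.0876. A call has 1 to 8 rows; each row shifts and turns the commanded pose from where the row before left it, along the tool's axes as they then stand; what a row does not reach is not made up. A row lasts 1/8 s, in which the tool goes at most 62.5 mm and 10.7 degrees, less where a joint would pass 70% of its speed; a pose out of reach is approached as far as the arm can. A call is refused whole if a number of a shift passes 0.0625 or a number of a turn 10.7, either way. A call with a gripper value outside its range is refused whole. The fingers move at their own pace and stop on an object; "squeeze" is the grip in N (left out, the last holds). Time passes only in rows, so rows that do not move let the fingers close. It gives the time, the measured TCP pose, the force, the opening and the grip force at its end, in the units of the state.
- arm.get_state(): the state, without advancing time (a new reading comes with each control period).
- arm.grab_frame(name): name is "scene" or "side" or "wrist"; returns (picture, depth): 400x640x3 uint8, blue, green, red; 400x640 float32, m along the optical axis (not along the pixel's ray), 0 where there is no reading.
- arm.camera_model(name): a dict with "mtx" (3x3 intrinsics, pixels), "k1" (the pictures are not rectified: a ray, as slopes to the right and down, at radius r is drawn at 1 + k1 r^2 times it, then the intrinsics apply), "camera_from_world" (4x4, takes a point from world to camera coordinates); the wrist camera has in their place "mount" (4x4, takes a point from camera to tool coordinates, whose origin is the TCP and whose axes are the flange's). Camera axes: x right, y down, z forward; pixel columns grow to the right and rows downward; lengths in m; the calibration is good to about 2 mm. A picture is of the moment at which its call begins: read the wrist's pose just before it. camera_model takes no time and is no camera call.
- arm.job_done(): hands the job in; it is judged then, once.
The state is a dict: "t": time; "q": joint angles; "qd": joint speeds; "joint_efforts": joint torques, N m; "eef_pos": TCP position; "ee_rot": TCP orientation; "force": force on the tool from outside, world axes, zero at the start; "moment": the same for the moment, N m; "width": finger opening in m; "gripper_force": force on a finger pad.
Only numpy, scipy, OpenCV 4.12 (cv2) and the standard library are available. Lean on these libraries where they do the work, as an engineer would, in place of code of your own. Each camera call takes 0.05 s, during which the arm holds its last target. There are 200 camera calls.

## Task

The red textbook at the end of the row has slumped over onto the wooden bookend. Push it back up with the fingertips so that it stands upright and snug against the blue book, then slide the bookend along the bench until it stands squarely against the red book and holds the row closed. Do it all by pushing: pick nothing up, do not push the row out of its place, and leave the glassware around it where it is.

Things in the scene. Friction and masses are not known exactly. Their poses are not given: they have to be found in the camera images.
- red_book: loose red hardback, 145 deep x 28 thick x 195 mm tall, 0.4-0.65 kg. Starts leaning about 28 deg off the row: foot against the blue book, outer cover on the bookend's top edge, its upper third overhanging. Origin: centre of its underside. Axes: x spine to page edge, y through its thickness towards the blue book (outer cover at y = -14 mm), z to its top. Near upright it drops onto its foot and stands
- blue_book: blue hardback, last of the upright row, 145 deep x 30 thick x 195 mm tall; origin: centre of its underside; same axes as the red book when that stands: x spine to page edge, y towards the cabinet, z up
- grey_book: grey hardback, 140 x 24 x 180 mm tall, between the blue and the green book; origin: centre of its underside
- green_book: green hardback, 150 x 26 x 190 mm tall, stands against the cabinet; origin: centre of its underside
- bookend: loose dark wooden L, 0.75-1 kg, 110 mm wide (x). Origin: on the bench below the middle of the face that meets the book. y points to the book, z up. Upright 18 mm thick, 110 mm tall; solid foot, 39 mm tall, on the side away from the books, ends at y = -83 mm. Starts about 60 mm short of the place of the upright red cover. A push of 4 to 8 N on the end of its foot slides it
- cabinet: fixed wooden slide cabinet, 200 (x) x 120 (y) x 170 mm tall, that backs the row at its other end; origin: centre of its underside; the row leaves from its -y face along its -y axis
- beaker: small glass beaker behind the row, 54 mm across, 70 mm tall, loose; origin: centre of its underside; leave alone
- petri_dish: flat covered dish in front of the row, 94 mm across, 15 mm tall, loose; origin: centre of its underside; leave alone
- measuring_cylinder: clear measuring cylinder on a blue foot, 68 mm across the foot, 178 mm tall, loose, stands to the right of the row; origin: centre of its underside; leave alone
- cup: white plastic cup, 72 mm across, 95 mm tall, loose, stands to the right of the row; origin: centre of its underside; leave alone
Not all that is in view belongs to the job. Leave any orange look-alike of the blue_book alone.

How it is judged:
By the outcome, as a careful person would: the job done as asked, in the order asked, and still so for the second after the job is handed in, with the robot touching nothing.
It also fails if it takes over 54 s, if anything falls off the work surface, if the arm or the gripper's body presses on something with over 40 N, if the wrist force passes 120 N, or if a joint passes its speed limit or range.

## Working session

There is one attempt and no reset: what is moved stays moved. The work goes in short steps, Python scripts to look and compute and a tool call to move; the robot and the scene stay as the last step left them, time stands still between calls to the robot, and variables do not carry over. Pictures are saved under pics/ and viewed, at most 10 in all, crops included, and the job is handed in when it is done.

Besides the shell and the picture viewer there is one more tool, called after ">>>" as name(argument=value, ...) on one line, values as JSON. move_arm: Moves the arm, as the interface text tells. Its arguments: {"type":"object","properties":{"rows":{"type":"string"},"squeeze":{"type":"number"}},"required":["rows"]}

```bash
mkdir -p pics; ls
cat > h.py <<'E'
import numpy as np,cv2
from station import arm
def grab(n):
    im,d=arm.grab_frame(n); return im,d
def pts(n,d,uv,T=None):
    m=arm.camera_model(n);K=m["mtx"];k=m["k1"]
    out=[]
    W=np.linalg.inv(np.array(m["camera_from_world"])) if T is None else T
    for u,v in uv:
        x=np.array(cv2.undistortPoints(np.array([[[u,v]]],float),np.array(K),np.array([k,0,0,0.]))).ravel()
        z=d[int(v),int(u)]
        out.append((W@[x[0]*z,x[1]*z,z,1])[:3])
    return np.array(out)
E
python3 - <<'E'
from h import *
for n in("scene","side"):
    im,d=grab(n);cv2.imwrite(f"pics/{n}0.png",im);np.save(n+"0.npy",d)
    m=arm.camera_model(n);print(np.linalg.inv(np.array(m["camera_from_world"])).round(3).tolist())
s=arm.get_state();print(s)
E
```

```text
pics
[[-0.995, -0.098, 0.026, 0.61], [-0.101, 0.946, -0.309, 0.312], [0.005, -0.31, -0.951, 1.02], [0.0, 0.0, 0.0, 1.0]]
[[0.71, -0.659, 0.247, 0.434], [-0.704, -0.67, 0.236, -0.2], [0.01, -0.341, -0.94, 0.841], [0.0, 0.0, 0.0, 1.0]]
{'t': 0.1, 'q': array([ 1.57510161e+00,  3.59325683e-01,  1.11757292e-02, -2.51817056e-04,
       -1.22409548e+00, -2.88110212e-01]), 'qd': array([-0.00108338, -0.00039559,  0.00091316,  0.00243222,  0.0007557 ,
       -0.00142091]), 'joint_efforts': array([-2.76728402e-03, -5.84166241e+01,  2.93752223e+01,  7.01568246e+00,
        1.01747538e-02, -5.72228737e-05]), 'eef_pos': array([0.188926  , 0.64760168, 0.23373084]), 'ee_rot': array([ 3.14013601e+00, -1.84800644e-04, -2.83890529e-01]), 'force': array([0.87106269, 0.38272468, 0.2392839 ]), 'moment': array([-0.02990046,  0.03618692,  0.04036436]), 'gripper_force': 0.0, 'width': 0.08769707177581203}
```

View pics/scene0.png

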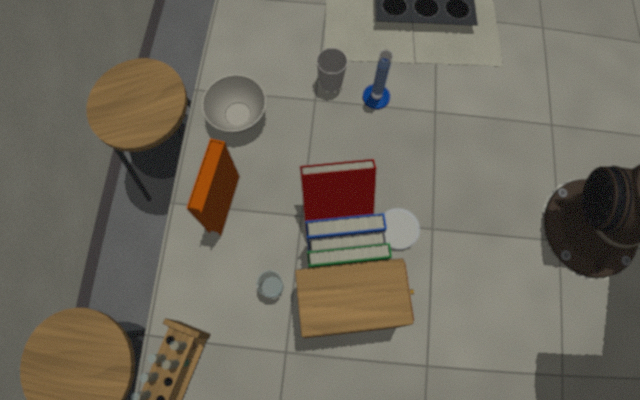

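View pics/side0.png

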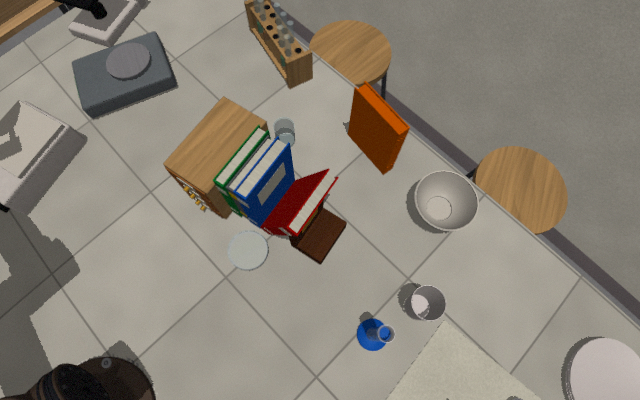

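The scene view shows the red book at (340,185) leaning toward the top of the picture, with blue at (345,228), grey, green (350,255) and the cabinet (355,297). The cup is at (331,70) and the cylinder at (378,97). In the side view the bookend is at (320,235).
Candidates for the blue book: the blue-edged book at (345,228) and the orange look-alike at (215,188), which I leave alone. Candidates for the bookend: the dark wooden block at (320,235 side), the wooden rack at (172,360) and the cabinet. I choose the dark block under the red book.

Run:
```python
from h import *
d=np.load("scene0.npy");s=np.load("side0.npy")
np.set_printoptions(precision=3,suppress=True)
print("cab",pts("scene",d,[(302,268),(402,264),(408,320),(305,332)]))
print("bluetop",pts("scene",d,[(312,229),(382,222)]), "green",pts("scene",d,[(314,259),(386,253)]))
print("red top edge far",pts("scene",d,[(304,167),(340,164),(372,162)]),"red inner",pts("scene",d,[(308,176),(370,174),(310,212),(372,208)]))
print("cup,cyl,dish,beaker",pts("scene",d,[(331,60),(376,98),(402,228),(270,288)]))
print("bookend foot",pts("side",s,[(320,258),(343,230),(325,213),(300,243),(320,235)]))
im=cv2.imread("pics/side0.png")[120:290,180:400];a=cv2.resize(im,None,fx=3.4,fy=3.4,interpolation=cv2.INTER_CUBIC);cv2.imwrite("pics/c1.png",a)
```

```text
cab [[ 0.655  0.156 -0.001]
 [ 0.468  0.157  0.171]
 [ 0.451  0.255  0.169]
 [ 0.63   0.293  0.169]]
bluetop [[0.636 0.113 0.191]
 [0.511 0.087 0.189]] green [[0.627 0.166 0.183]
 [0.5   0.142 0.185]]
red top edge far [[ 0.665 -0.013  0.167]
 [ 0.597 -0.027  0.166]
 [ 0.535 -0.036  0.17 ]] red inner [[ 0.655  0.009  0.18 ]
 [ 0.538 -0.011  0.17 ]
 [ 0.647  0.055  0.094]
 [ 0.522  0.032  0.09 ]]
cup,cyl,dish,beaker [[ 0.639 -0.339  0.05 ]
 [ 0.522 -0.266  0.016]
 [ 0.446  0.049  0.016]
 [ 0.718  0.206  0.001]]
bookend foot [[ 0.557 -0.086  0.035]
 [ 0.647 -0.072  0.006]
 [ 0.639 -0.02   0.038]
 [ 0.549 -0.03   0.037]
 [ 0.594 -0.049  0.04 ]]
```

View pics/c1.png

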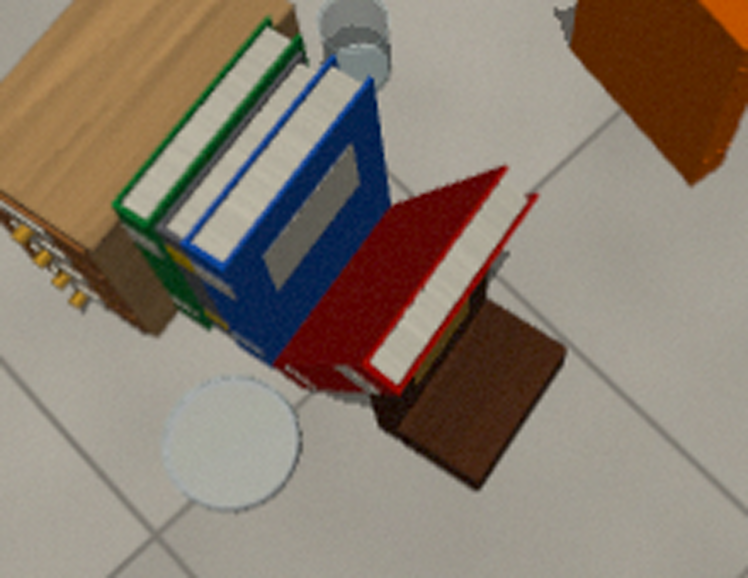

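The crop confirms the red book leaning on the dark bookend (foot at crop (480,390)), with the blue book beside it. Next I measure the row's yaw and planes.

```bash
cat >> h.py <<'E'
def cloud(n,d,T=None):
    m=arm.camera_model(n);K=np.array(m["mtx"],float)
    v,u=np.mgrid[0:400,0:640]
    uv=np.stack([u,v],-1).reshape(-1,1,2).astype(float)
    x=cv2.undistortPoints(uv,K,np.array([m["k1"],0,0,0.])).reshape(400,640,2)
    W=np.linalg.inv(np.array(m["camera_from_world"])) if T is None else T
    P=np.dstack([x*d[...,None],d,np.ones_like(d)])
    return (P@W.T)[...,:3]
def plane(p):
    for _ in range(4):
        c=np.median(p,0);c=p.mean(0);n=np.linalg.svd(p-c,full_matrices=False)[2][2]
        r=abs((p-c)@n);p=p[r<max(.003,2*np.median(r))]
    return c,n*(np.sign(n[1]) or 1),len(p)
E
python3 - <<'E'
from h import *
np.set_printoptions(precision=4,suppress=True)
im=cv2.imread("pics/side0.png").astype(int);P=cloud("side",np.load("side0.npy"))
b,g,r=im[...,0],im[...,1],im[...,2]
sel=np.zeros((400,640),bool);sel[120:290,230:350]=1
B=sel&(b>60)&(b>2*r)&(b>1.5*g);B&=(P[...,2]>.05)&(P[...,2]<.18)
c,n,k=plane(P[B]);print("blue",c,n,k,"yaw",np.degrees(np.arctan2(-n[0],n[1])))
R=sel&(r>70)&(r>3*g)&(P[...,2]>.03)
c,n,k=plane(P[R]);print("red",c,n,k,"tilt",np.degrees(np.arcsin(n[2])),"yaw",np.degrees(np.arctan2(-n[0],n[1])))
F=(P[...,2]>.03)&(P[...,2]<.046)&(r<110)&(r>25)&(r>1.3*b)&(r<2.6*g);F[:200]=0;F[270:]=0;F[:,:285]=0;F[:,350:]=0
q=P[F];rc=cv2.minAreaRect(q[:,:2].astype(np.float32));print("foot",len(q),rc,cv2.boxPoints(rc))
# top view
d=np.load("scene0.npy");S=cloud("scene",d)
C=(abs(S[...,2]-.17)<.004);C[:255]=0;C[345:]=0;C[:,:290]=0;C[:,420:]=0
rc=cv2.minAreaRect(S[C][:,:2].astype(np.float32));print("cab",rc)
E
```

```text
blue [0.5826 0.0847 0.1171] [-0.2029  0.9792 -0.0011] 819 yaw 11.70678547064725
red [0.5905 0.0251 0.1235] [-0.1823  0.8623  0.4725] 1261 tilt 28.197650877367707 yaw 11.93584208175729
foot 1413 ((0.5970432758331299, -0.042796581983566284), (0.11071646213531494, 0.07921818643808365), 11.667062759399414) [[ 0.5348 -0.0152]
 [ 0.5508 -0.0928]
 [ 0.6593 -0.0704]
 [ 0.6432  0.0072]]
cab ((0.5531966686248779, 0.2120872139930725), (0.20101669430732727, 0.1425950527191162), 11.411654472351074)
```

>>> move_arm(rows="0 0 0 0 0 -0.06 0.06;0 0 0 0.044 0.044 0 0.06;0 0 0 0.044 0.044 0 0.06;0 0 0 0.044 0.044 0 0.06;0 0 0 0.044 0.044 0 0.06;0 0 0 0.044 0.044 0 0.06;0 0 0 0.044 0.044 0 0.06;0 0 0 0.044 0.044 0 0.06")

```text
t: 1.1
eef_pos: [0.3988, 0.2641, 0.2946]
ee_rot: [-3.141, 0.0, -0.283]
force: [0.9, 0.9, 0.2]
width: 0.06
gripper_force: 0.0
```

>>> move_arm(rows="0 0 0 0.044 0.044 0 0.06;0 0 0 0.044 0.044 0 0.06;0 0 0 0.044 0.044 0 0.06;0 0 0 0.044 0.044 0 0.06;0 0 0 0.044 0.044 0 0.06;0 0 0 0.044 0.044 0 0.06;0 0 0 0.044 0.044 0 0.06;0 0 10.3 0 0 0 0.06")

```text
t: 2.1
eef_pos: [0.6086, -0.1197, 0.2925]
ee_rot: [3.14, 0.002, -0.47]
force: [-0.6, -0.4, -0.5]
width: 0.0598
gripper_force: 0.0
```

>>> move_arm(rows="0 0 10.3 0 0 0 0.06;0 0 10.3 0 0 0 0.06;0 0 10.3 0 0 0 0.06;0 0 10.3 0 0 0 0.06;0 0 10.3 0 0 0 0.06;0 0 0 0 0 0 0.06;0 0 0 0 0 0 0.06")

```text
t: 2.98
eef_pos: [0.6078, -0.1158, 0.2943]
ee_rot: [3.141, 0.0, -1.358]
force: [-0.4, 0.8, -0.7]
width: 0.0598
gripper_force: 0.0
```

>>> move_arm(rows="0 -10 0 0 0 0 0.06;0 -10 0 0 0 0 0.06;0 -10 0 0 0 0 0.06;0 0 0 0.012 -0.003 0.045 0.06;0 0 0 0.012 -0.003 0.045 0.06;0 0 0 0.012 -0.003 0.045 0.06;0 0 0 0 0 0 0.06")

```text
t: 3.85
eef_pos: [0.6071, -0.0774, 0.1562]
ee_rot: [3.135, 0.527, -1.363]
force: [0.6, -0.5, 0.8]
width: 0.0601
gripper_force: 0.0
```

Run:
```python
from h import *
im,d=grab("side");cv2.imwrite("pics/s1.png",cv2.resize(im[100:300,160:420],None,fx=3,fy=3,interpolation=cv2.INTER_CUBIC))
s=arm.get_state();p=s["eef_pos"];print(p,s["ee_rot"],"t",p@[.979,.203,0],"s",p@[-.203,.979,0],s["q"].round(2))
```

```text
[ 0.60862375 -0.07842877  0.15899596] [ 3.13925203  0.52424966 -1.36118559] t 0.579921606755033 s -0.20033238525400698 [-0.14  0.48  0.11 -0.5  -1.42  0.48]
```

View pics/s1.png

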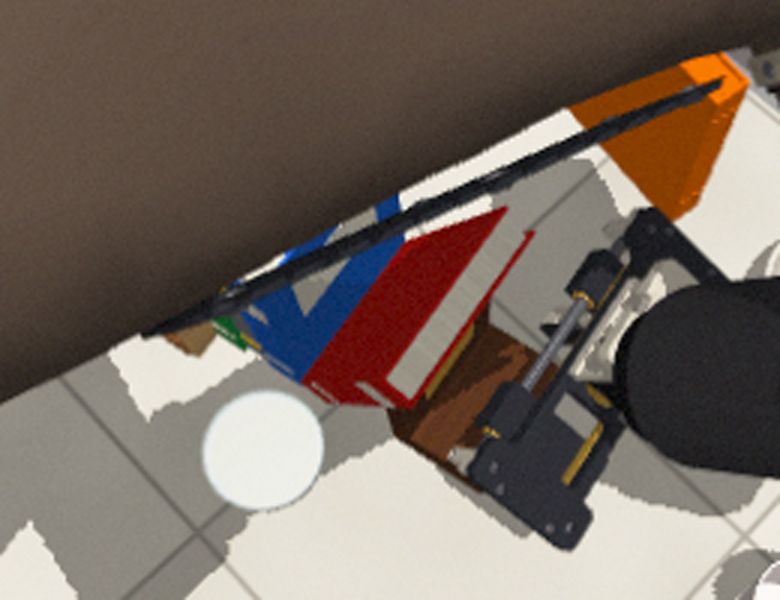

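The gripper is aligned behind the red book's overhang at crop (450,310), over the bookend foot. Next I push along the row.

>>> move_arm(rows="0 0 0 -0.012 0 0.019 0.06;0 0 0 -0.0087 0 0.005 0.06;0 0 0 -0.0087 0 0.005 0.06;0 0 0 -0.0087 0 0.005 0.06;0 0 0 -0.0087 0 0.005 0.06;0 0 0 -0.0087 0 0.005 0.06;0 0 0 -0.0087 0 0.005 0.06")

```text
t: 4.78
eef_pos: [0.5925, 0.0005, 0.1493]
ee_rot: [-3.142, 0.524, -1.362]
force: [1.0, -1.0, 0.5]
width: 0.06
gripper_force: 0.5
```

>>> move_arm(rows="0 0 0 -0.0052 0 0.003 0.06;0 0 0 -0.0052 0 0.003 0.06;0 0 0 -0.0052 0 0.003 0.06")

```text
t: 5.15
eef_pos: [0.5888, 0.0179, 0.1493]
ee_rot: [3.141, 0.524, -1.363]
force: [-0.5, -1.1, -0.0]
width: 0.0602
gripper_force: 0.3
```

Run:
```python
from h import *
im,d=grab("side");cv2.imwrite("pics/s2.png",cv2.resize(im[100:300,160:420],None,fx=3,fy=3,interpolation=cv2.INTER_CUBIC))
s=arm.get_state();p=s["eef_pos"];print(p,s["ee_rot"],"t",p@[.979,.203,0],"s",p@[-.203,.979,0],s["force"])
```

```text
[0.58864769 0.01859287 0.14933327] [ 3.14152627  0.52418937 -1.36226716] t 0.5800604410303837 s -0.10129305697003192 [0.46080858 0.3794943  0.64979672]
```

View pics/s2.png

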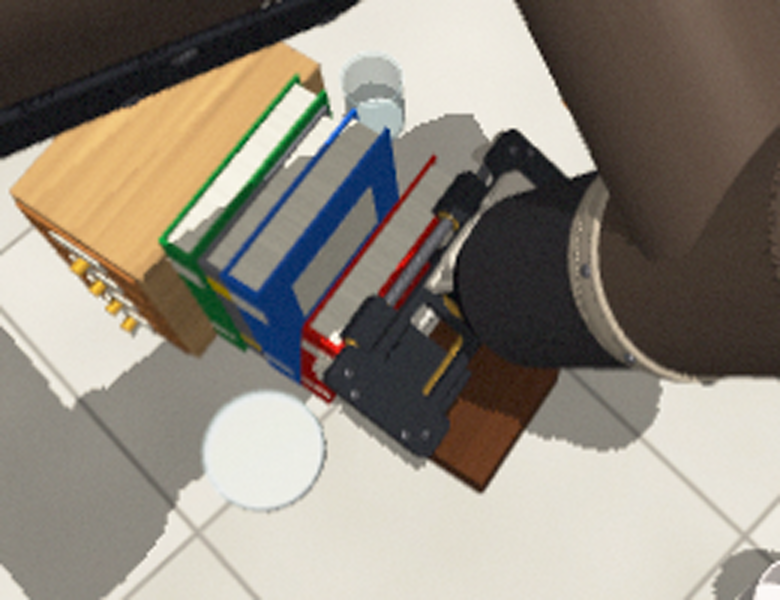

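The red book is now about 10 degrees from upright, at crop (370,270), and the row is unmoved. I continue gently.

>>> move_arm(rows="0 0 0 -0.0035 0 0.002 0.06;0 0 0 -0.0035 0 0.002 0.06;0 0 0 -0.0035 0 0.002 0.06;0 0 0 -0.0035 0 0.002 0.06;0 0 0 -0.0035 0 0.002 0.06;0 0 0 0 0 0 0.06")

```text
t: 5.95
eef_pos: [0.5846, 0.0376, 0.1494]
ee_rot: [3.142, 0.524, -1.362]
force: [0.4, 0.1, 0.0]
width: 0.0598
gripper_force: 0.0
```

>>> move_arm(rows="0 0 0 -0.0017 0 0.001 0.06;0 0 0 -0.0017 0 0.001 0.06;0 0 0 0 0 0 0.06")

```text
t: 6.32
eef_pos: [0.5838, 0.0412, 0.1494]
ee_rot: [3.142, 0.524, -1.362]
force: [0.5, -0.4, 0.4]
width: 0.0599
gripper_force: 0.0
```

>>> move_arm(rows="0 0 0 -0.0017 0 0.001 0.06;0 0 0 0 0 0 0.06")

```text
t: 6.58
eef_pos: [0.5835, 0.0431, 0.1494]
ee_rot: [-3.142, 0.524, -1.362]
force: [1.4, 0.3, 0.3]
width: 0.0599
gripper_force: 0.0
```

Run:
```python
from h import *
im,d=grab("side");cv2.imwrite("pics/s3.png",cv2.resize(im[100:300,160:420],None,fx=3,fy=3,interpolation=cv2.INTER_CUBIC))
s=arm.get_state();p=s["eef_pos"];print(p,"t",p@[.979,.203,0],"s",p@[-.203,.979,0],s["force"])
```

```text
[0.58346102 0.0430556  0.14938023] t 0.5799486257717515 s -0.076291154109587 [ 0.66677929  0.00209032 -0.2802558 ]
```

View pics/s3.png

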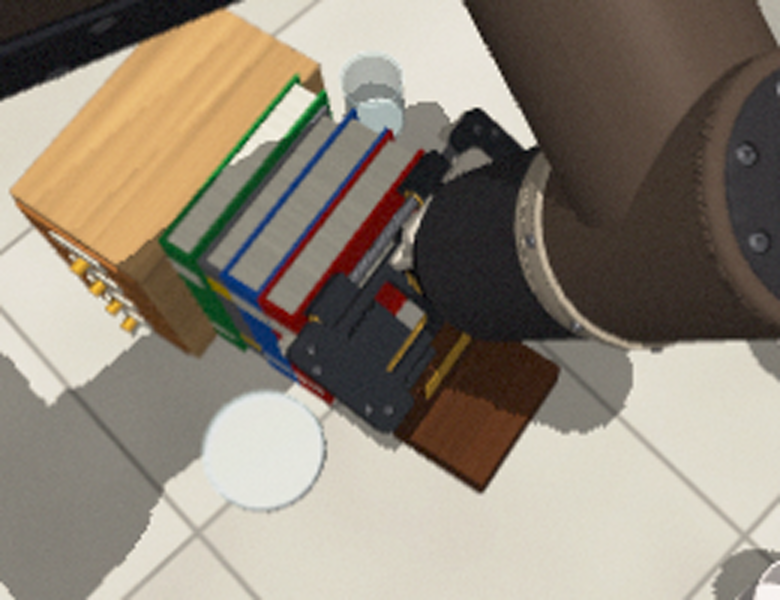

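The red book stands upright against the blue one, at crop (345,220). I add a light nudge to feel contact.

>>> move_arm(rows="0 0 0 -0.0017 0 0.001 0.06;0 0 0 0 0 0 0.06")

```text
t: 6.88
eef_pos: [0.5831, 0.0448, 0.1494]
ee_rot: [-3.141, 0.523, -1.362]
force: [0.3, -1.8, -0.5]
width: 0.0598
gripper_force: 0.7
```

>>> move_arm(rows="0 0 0 -0.0009 0 0.0005 0.06;0 0 0 0 0 0 0.06")

```text
t: 7.12
eef_pos: [0.5831, 0.0452, 0.1494]
ee_rot: [-3.141, 0.522, -1.362]
force: [0.6, -4.9, 0.9]
width: 0.0599
gripper_force: 2.6
```

>>> move_arm(rows="0 0 0 0.0173 0 -0.01 0.06;0 0 0 0.0433 0 -0.025 0.06;0 0 0 0.0433 0 -0.025 0.05;0 0 0 0.0346 0 -0.02 0.05;0 10 0 0 0 0 0.05;0 10 0 0 0 0 0.05;0 10 0 0 0 0 0.05;0 0 0 0 0 0 0.05")

```text
t: 8.12
eef_pos: [0.6143, -0.1085, 0.149]
ee_rot: [3.139, -0.001, -1.358]
force: [-0.3, -0.3, -0.5]
width: 0.0499
gripper_force: 0.0
```

```bash
cat > m.py <<'E'
from h import *
import sys
np.set_printoptions(precision=4,suppress=True)
for n in ("side","scene"):
    im,d=grab(n);cv2.imwrite(f"pics/{sys.argv[1]}_{n}.png",cv2.resize(im[100:300,160:420],None,fx=3,fy=3,interpolation=cv2.INTER_CUBIC));P=cloud(n,d)
    b,g,r=[im[...,i].astype(int) for i in range(3)]
    s=P@[-.203,.979,0];t=P@[.979,.203,0]
    reg=(t>.49)&(t<.68)&(s>-.25)&(s<.01)
    F=reg&(s<-.05)&(P[...,2]>.03)&(P[...,2]<.046)&(r<150)&(r>15)&(r>1.3*b)&(r<2.6*g)
    q=P[F]
    if len(q)>50:
        rc=cv2.minAreaRect(q[:,:2].astype(np.float32));bx=cv2.boxPoints(rc);print(n,"foot",len(q),rc,"s",np.sort(bx@[-.203,.979]),"t",np.sort(bx@[.979,.203]))
    R=reg&(r>50)&(r>3*g)&(P[...,2]>.04)&(P[...,2]<.185)
    if R.sum()>50:
        c,nn,k=plane(P[R]);print(n,"red",k,"s",c@[-.203,.979,0],"tilt",np.degrees(np.arcsin(nn[2])),"yaw",np.degrees(np.arctan2(-nn[0],nn[1])))
s=arm.get_state();p=s["eef_pos"];print(s["t"],p,s["ee_rot"],"t",p@[.979,.203,0],"s",p@[-.203,.979,0],s["force"])
E
python3 m.py a
```

```text
side foot 648 ((0.5734249949455261, -0.019947156310081482), (0.08264554291963577, 0.17201924324035645), 64.60688781738281) s [-0.2208 -0.1549 -0.117  -0.0511] t [0.4638 0.5137 0.601  0.6508]
side red 866 s -0.06340572308978124 tilt -0.04616138540720891 yaw 11.740104569957248
8.225 [ 0.6157 -0.11    0.1494] [ 3.1408  0.0016 -1.3612] t 0.5804295641055263 s -0.2326597388998342 [-0.0922 -0.918  -0.2287]
```

>>> move_arm(rows="0 0 0.3 0 0.004 0.0425 0.05;0 0 0 0 0 0.0425 0.05;0 0 0 0 0 0.0425 0.05;0 0 0 0 0 0 0.05;0 0 0 -0.006 0 0 0.05;0 0 0 -0.006 0 0 0.05;0 0 0 0 0 0 0.05")

```text
t: 9.1
eef_pos: [0.6105, -0.0989, 0.0236]
ee_rot: [-3.139, -0.0, -1.367]
force: [-0.2, -0.1, -0.1]
width: 0.05
gripper_force: 0.0
```

```bash
python3 m.py b
```

```text
side foot 625 ((0.555928647518158, -0.018800392746925354), (0.09208127111196518, 0.14098824560642242), 63.564170837402344) s [-0.211  -0.1386 -0.1239 -0.0515] t [0.4566 0.5134 0.5674 0.6243]
side red 658 s -0.06351824121635571 tilt -0.0047970654668888415 yaw 11.742648664774254
scene foot 87 ((0.6429760456085205, -0.028131090104579926), (0.01032781507819891, 0.0817919597029686), 10.421744346618652) s [-0.1991 -0.1988 -0.1173 -0.1171] t [0.6177 0.6195 0.628  0.6298]
9.2 [ 0.6102 -0.0992  0.023 ] [-3.1398 -0.0001 -1.367 ] t 0.5772231419580496 s -0.22098732351546607 [ 1.1827  0.1399 -0.6241]
```

View pics/b_side.png

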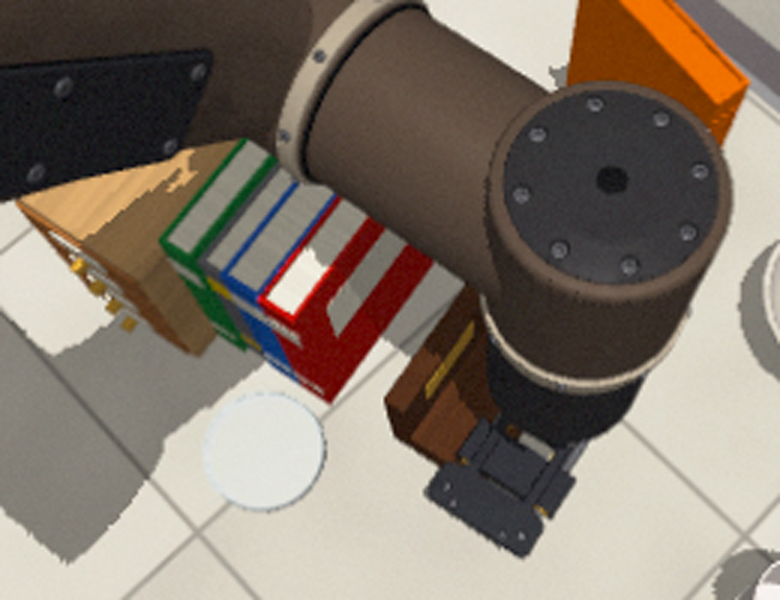

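The bookend is unmoved, with the fingers just behind its foot at crop (500,470), and the red book is upright. I check the forearm's height over the books before pushing.

Run:
```python
from h import *
np.set_printoptions(precision=3,suppress=True)
im,d=grab("side");
print(pts("side",d,[(160+x/3,100+y/3) for x,y in [(610,180),(560,320),(450,120),(480,260),(330,150),(340,60),(300,170),(190,190)]]))
```

```text
[[ 0.61  -0.099  0.457]
 [ 0.565 -0.119  0.422]
 [ 0.591 -0.029  0.438]
 [ 0.564 -0.075  0.412]
 [ 0.553  0.007  0.414]
 [ 0.578  0.024  0.44 ]
 [ 0.543  0.02   0.392]
 [ 0.534  0.171  0.169]]
```

>>> move_arm(rows="0 0 0 -0.005 0 0 0.05;0 0 0 -0.005 0 0 0.05;0 0 0 -0.005 0 0 0.05;0 0 0 -0.005 0 0 0.05")

```text
t: 9.75
eef_pos: [0.6056, -0.0802, 0.022]
ee_rot: [3.141, -0.001, -1.367]
force: [2.1, -5.2, 0.7]
width: 0.05
gripper_force: 2.6
```

>>> move_arm(rows="0 0 0 -0.005 0 0 0.05;0 0 0 -0.005 0 0 0.05;0 0 0 -0.005 0 0 0.05;0 0 0 -0.005 0 0 0.05;0 0 0 -0.005 0 0 0.05;0 0 0 0 0 0 0.05")

```text
t: 10.5
eef_pos: [0.6005, -0.0552, 0.022]
ee_rot: [-3.142, -0.0, -1.367]
force: [0.8, -0.2, 1.1]
width: 0.0499
gripper_force: 0.5
```

```bash
python3 m.py c
```

```text
side foot 389 ((0.559783935546875, 0.003974452614784241), (0.0864257887005806, 0.10573314875364304), 3.547335147857666) s [-0.1682 -0.1559 -0.0636 -0.0513] t [0.4986 0.5136 0.5841 0.5991]
side red 595 s -0.06347770110767809 tilt 0.036647345112679364 yaw 11.649004024722101
scene foot 193 ((0.6277613639831543, -0.003640182316303253), (0.03110922873020172, 0.04108399897813797), 11.807737350463867) s [-0.1516 -0.1515 -0.1105 -0.1104] t [0.5983 0.5983 0.6294 0.6294]
10.6 [ 0.6005 -0.0552  0.0219] [-3.1415  0.0002 -1.3676] t 0.5766957547072883 s -0.17598577942383764 [-0.5805 -0.4201 -0.4589]
```

View pics/c_side.png

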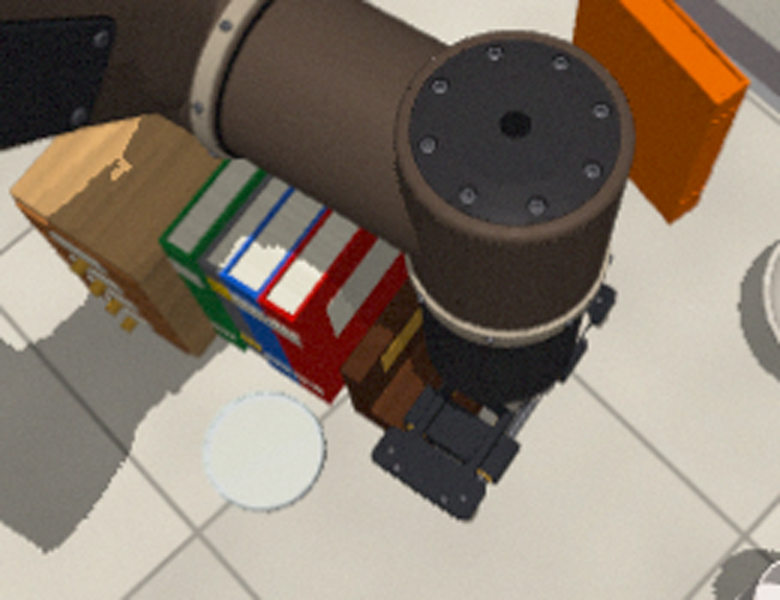

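The bookend slides squarely, with about 20 mm left to the red book at crop (335,385).

>>> move_arm(rows="0 0 0 -0.004 0 0 0.05;0 0 0 -0.004 0 0 0.05;0 0 0 -0.004 0 0 0.05;0 0 0 -0.003 0 0 0.05;0 0 0 0 0 0 0.05")

```text
t: 11.22
eef_pos: [0.5974, -0.0403, 0.0219]
ee_rot: [3.142, 0.0, -1.367]
force: [0.2, -1.8, 1.1]
width: 0.05
gripper_force: 0.6
```

>>> move_arm(rows="0 0 0 -0.001 0 0 0.05;0 0 0 -0.001 0 0 0.05")

```text
t: 11.48
eef_pos: [0.5971, -0.039, 0.0219]
ee_rot: [3.141, -0.0, -1.368]
force: [0.4, -4.5, -0.9]
width: 0.05
gripper_force: 2.4
```

>>> move_arm(rows="0 0 0 -0.001 0 0 0.05;0 0 0 -0.001 0 0 0.05")

```text
t: 11.72
eef_pos: [0.5967, -0.037, 0.0218]
ee_rot: [3.141, -0.0, -1.368]
force: [2.2, -6.8, -1.6]
width: 0.0502
gripper_force: 3.7
```

>>> move_arm(rows="0 0 0 -0.001 0 0 0.05;0 0 0 0 0 0 0.05")

```text
t: 11.98
eef_pos: [0.5965, -0.0366, 0.0219]
ee_rot: [3.141, -0.001, -1.367]
force: [1.7, -8.9, -1.1]
width: 0.0499
gripper_force: 4.3
```

>>> move_arm(rows="0 0 0 -0.001 0 0 0.05")

```text
t: 12.1
eef_pos: [0.5964, -0.0362, 0.0219]
ee_rot: [3.141, -0.001, -1.367]
force: [5.0, -17.4, -2.6]
width: 0.05
gripper_force: 8.9
```

Force has risen past sliding level, so the bookend is against the book. I back off straight.

>>> move_arm(rows="0 0 0 0.004 0 0 0.05;0 0 0 0.03 0 0 0.05;0 0 0 0.04 0 0 0.05;0 0 0 0 0 -0.06 0.05;0 0 0 0 0 -0.06 0.05;0 0 0 0.04 0 -0.06 0.05;0 0 0 0.04 0 -0.04 0.05;0 0 0 0 0 0 0.05")

```text
t: 13.1
eef_pos: [0.6284, -0.1823, 0.2379]
ee_rot: [-3.135, -0.002, -1.369]
force: [-1.0, 0.5, -1.2]
width: 0.0502
gripper_force: 0.0
```

```bash
python3 m.py d
```

```text
side foot 1387 ((0.581067681312561, 0.01636340841650963), (0.11727405339479446, 0.08891192823648453), 11.385379791259766) s [-0.1467 -0.146  -0.0578 -0.0572] t [0.5133 0.5138 0.6306 0.6311]
side red 457 s -0.06283907938872692 tilt 0.0929794221772707 yaw 11.447117770587244
scene foot 741 ((0.5885260701179504, -0.006102949380874634), (0.1084195226430893, 0.03648341819643974), 11.078144073486328) s [-0.1443 -0.1431 -0.1078 -0.1066] t [0.5205 0.5209 0.6289 0.6293]
13.2 [ 0.6261 -0.1802  0.2337] [-3.1409  0.0011 -1.3686] t 0.5764114573752073 s -0.3035266211300251 [ 0.3375 -0.1175 -0.6185]
```

View pics/d_side.png

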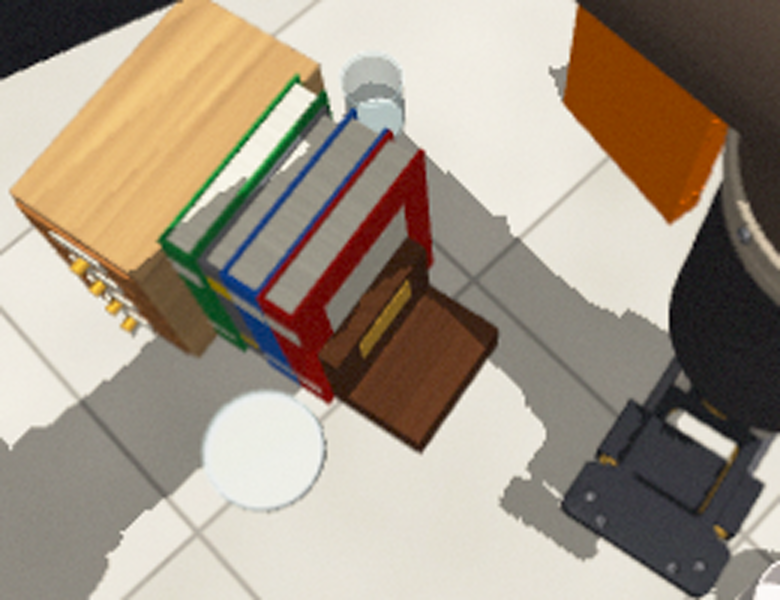

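The red book stands upright against the blue one. The bookend is square against it, with its foot end at crop (420,450), and the dish and beaker are in place. I hand the job in.

```bash
python3 -c "
from station import arm
print(arm.job_done())"
```

```text
the job is handed in; nothing more can be done
None
```

I pushed the red book upright and snug against the blue book, then slid the bookend squarely against it. The row and the dish and beaker looked unmoved in the final picture; I did not check the cup and cylinder in it. The job was handed in at about 13 s, and no verdict came back.

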